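# Release the latched key of the needle magnetizer

## Robot

A 6-joint arm with a two-finger parallel gripper is mounted at the origin on the work surface. World frame = base frame: x ahead of the robot, y to its left, z up, the work surface at z = 0. Lengths are in mm, angles in rad, forces in N, time in s.
With the tool pointing down it reaches from about 225 to 725 mm from the base axis. Payload 3.1 kg.
Tool frame: the origin (TCP) lies at the very end of the fingers, on their centre line; the grasp point (between the pads) lies 19 mm behind it; x points along the fingers, y is the direction in which the jaws open and shut, and the axes are right-handed (so a half turn about x gives the same grasp; the last joint's range is limited). The gripper opens to 85 mm and grips with 20 to 120 N. Pads are 22 mm wide; open, the fingers measure 114 mm over their backs; the gripper's body (76 mm by 85 mm) begins 54 mm behind the grasp point. The pads swing forward as they close: fully open they stand 13 mm farther back than shut.
Start: joints at [-1.38, 0.048, 0.099, 1.622, 0, 1.443], TCP at [164.534, -498.544, 231.312] pointing down, gripper open.
Joint ranges: [-2.91, 2.91], [-0.99, 1.94], [-1.21, 1.42], [-2.12, 2.29], [-1.49, 1.47], [-3.14, 3.14]. Speed limits (rad/s): [2.79, 2.79, 3.14, 3.14, 3.14, 3.14].

## Interface

Orientations are given as a unit quaternion [x, y, z, w].
In Python, from plant import status, eyes, manip gives the robot as it stands.
- The arm moves only by the shell command python3 -m inch 'ROWS'. ROWS is JSON, one flat list of numbers, 5 for each row, row after row: the shift along the tool's x, y, z in m, then the turn about the tool's x in degrees, then the gripper command: -1 is fully open, 1 is shut, values between are in proportion. A call has 1 to 10 rows; each row shifts and turns the pose as measured when the row begins, along the tool's axes as they then stand; what a row does not reach is not made up. A row lasts 1/12 s, in which the tool goes at most 41.7 mm and 7.16 degrees, less where a joint would pass 70% of its speed; a pose out of reach is approached as far as the arm can. A call is refused whole if a number of a shift passes 0.0417 or a number of a turn 7.16, either way. A call with a gripper value outside its range is refused whole. The fingers move at their own pace and stop on an object; the grip force is fixed at half the most. Time passes only in rows, so rows that do not move let the fingers close. It gives the time, the measured TCP pose, the force and the opening at its end, in the units of the state.
- status.read_state(): the state, without advancing time (a new reading comes with each control period).
- eyes.camera(name): name is "scene" or "side" or "wrist"; returns a dict with "color" (384x512x3 uint8, blue, green, red), "depth" (384x512 float32, mm along the optical axis (not along the pixel's ray), 0 where there is no reading), "intrinsics" (3x3 intrinsics, pixels), "rvec" (rotation vector, rad) and "tvec" (3), from world to camera coordinates, as OpenCV has them; the wrist camera has in their place "tool_from_camera" (4x4, takes a point from camera to tool coordinates, whose origin is the TCP and whose axes are the tool frame's). Camera axes: x right, y down, z forward; pixel columns grow to the right and rows downward; lengths in mm; the calibration is good to about 2 mm. A picture is of the moment at which its call begins: read the wrist's pose just before it.
- manip.hand_in(): hands the job in, once; it reports no verdict.
The state is a dict: "clock": time; "q": joint angles; "joint_velocities": joint speeds; "tau": joint torques, N m; "ee_pos": TCP position; "tool_rot": TCP orientation; "force": force on the tool from outside, world axes, zero at the start; "torque": the same for the moment, N m; "gripper_width": finger opening in mm.
Only numpy, scipy, OpenCV 4.12 (cv2) and the standard library are available. Lean on these libraries where they do the work, as an engineer would, in place of code of your own. Each camera call takes 0.05 s, during which the arm holds its last target.

## Task

One of the four keys on the magnetizer's key box has been left latched down. Starting with the key next to the grey iron block and working along the row, tap each of the four keys lightly with the fingertips to feel which one is latched, then press that key right in and let go so that it springs up again. Only tap the free keys, never press them right in; don't release the latched key before all four are tapped, and leave the compass, lead ring, rosewood frame and pin vise where they are.

Things in the scene. Friction and masses are not known exactly. Their poses are not given: they have to be found in the camera images.
- keybox: low painted-steel key box of the needle magnetizer, fixed to the counter, 110 x 320 mm (its x, y) and 45 mm high; origin at the centre of its underside on the counter, z up, y along the row of keys. Four identical keys stand on its flat top in one row along y on its centre line, 25 and 75 mm either side of its centre (50 mm apart); at one end of the row is the iron block, at the other end the brass post, each 130 mm from the centre.
- block: grey iron magnetizing block, fixed on the top of the key box at one end of the row (either end): 46 x 34 mm, with two square poles and a gap between them, its top 71 mm above the counter; origin on the counter under its centre. The nearest key is 55 mm from it, the others 105, 155 and 205 mm
- post: round brass terminal post, 20 mm across, fixed on the key box at the other end of the row, top 67 mm above the counter; origin on the counter under its centre
- compass: domed brass pocket compass, 56 mm across, 21 mm high, loose on the counter beside the key box; origin at the centre of its underside; a bystander
- ballast: lead ballast ring, 64 mm across, 32 mm hole, 14 mm high, loose on the counter; origin at the centre of its underside; a bystander
- bezel: square rosewood bezel frame, 80 x 80 mm, 48 mm opening, 14 mm high, loose on the counter; origin at the centre of its underside; a bystander
- vise: steel pin vise, 100 mm long along its x, 11 mm thick, lying loose on the counter; origin on the counter under its middle; a bystander
- key_a: one of the four identical keys (the letters say nothing of their order or state): a square ivory cap, 24 x 24 mm, that slides straight down in a thin square rim 34 mm across whose top is 47 mm above the counter. Origin on the counter, under the centre of the cap. Top of the cap: 59 mm above the counter when up
- key_b: one of the four identical keys (the letters say nothing of their order or state): a square ivory cap, 24 x 24 mm, that slides straight down in a thin square rim 34 mm across whose top is 47 mm above the counter. Origin on the counter, under the centre of the cap. Top of the cap: 59 mm above the counter when up
- key_c: one of the four identical keys (the letters say nothing of their order or state): a square ivory cap, 24 x 24 mm, that slides straight down in a thin square rim 34 mm across whose top is 47 mm above the counter. Origin on the counter, under the centre of the cap. Top of the cap: 59 mm above the counter when up
- key_d: one of the four identical keys (the letters say nothing of their order or state): a square ivory cap, 24 x 24 mm, that slides straight down in a thin square rim 34 mm across whose top is 47 mm above the counter. Origin on the counter, under the centre of the cap. Top of the cap: 59 mm above the counter when up
- key_a_cap (a joint): how far down this key's cap stands, m: 0 up, 0.009 fully in. 0.004 latched. A free key is sprung up: starts to give at 2 N then 1 mm per newton (11 N fully in). The one latched key is held 0.004 down (cap top 55 mm above the counter); does not give below 6 N, then 1 mm per newton; pressed to beyond 0.007 (9 N) its latch lets go and it springs up when the finger leaves
- key_b_cap (a joint): how far down this key's cap stands, m: 0 up, 0.009 fully in. 0.004 latched. It works just as key_a_cap does
- key_c_cap (a joint): how far down this key's cap stands, m: 0 up, 0.009 fully in. 0.004 latched. It works just as key_a_cap does
- key_d_cap (a joint): how far down this key's cap stands, m: 0 up, 0.009 fully in. 0.004 latched. It works just as key_a_cap does

How it is judged (in metres and radians):
On the way, in this order (a step that is already met when the one before it is completed fails the run):
1. the first key from the iron block is tapped (((horizontal distance between key_a and block between 0.035 and 0.075 m and contact force between the fingers and key_a above 0.5 N) or (horizontal distance between key_b and block between 0.035 and 0.075 m and contact force between the fingers and key_b above 0.5 N) or (horizontal distance between key_c and block between 0.035 and 0.075 m and contact force between the fingers and key_c above 0.5 N) or (horizontal distance between key_d and block between 0.035 and 0.075 m and contact force between the fingers and key_d above 0.5 N))), for 0.03 s.
2. the second key from the iron block is tapped (((horizontal distance between key_a and block between 0.085 and 0.125 m and contact force between the fingers and key_a above 0.5 N) or (horizontal distance between key_b and block between 0.085 and 0.125 m and contact force between the fingers and key_b above 0.5 N) or (horizontal distance between key_c and block between 0.085 and 0.125 m and contact force between the fingers and key_c above 0.5 N) or (horizontal distance between key_d and block between 0.085 and 0.125 m and contact force between the fingers and key_d above 0.5 N))), for 0.03 s.
3. the third key from the iron block is tapped (((horizontal distance between key_a and block between 0.135 and 0.175 m and contact force between the fingers and key_a above 0.5 N) or (horizontal distance between key_b and block between 0.135 and 0.175 m and contact force between the fingers and key_b above 0.5 N) or (horizontal distance between key_c and block between 0.135 and 0.175 m and contact force between the fingers and key_c above 0.5 N) or (horizontal distance between key_d and block between 0.135 and 0.175 m and contact force between the fingers and key_d above 0.5 N))), for 0.03 s.
4. the fourth key from the iron block is tapped (((horizontal distance between key_a and block between 0.185 and 0.225 m and contact force between the fingers and key_a above 0.5 N) or (horizontal distance between key_b and block between 0.185 and 0.225 m and contact force between the fingers and key_b above 0.5 N) or (horizontal distance between key_c and block between 0.185 and 0.225 m and contact force between the fingers and key_c above 0.5 N) or (horizontal distance between key_d and block between 0.185 and 0.225 m and contact force between the fingers and key_d above 0.5 N))), for 0.03 s.
5. the latched key has been released and is up (value of joint key_c_cap below 0.0015 m), for 0.2 s.
At the end, for the whole second after the job is handed in: all four keys stand up (within 1.5 mm), and the compass, lead ring, rosewood frame and pin vise lie at rest within 12 mm of where they were (value of joint each of key_a_cap, key_b_cap, key_c_cap, key_d_cap below 0.0015 m and distance of each of compass, ballast, bezel, vise from where it was at the start of the episode below 0.012 m and linear speed of each of compass, ballast, bezel, vise below 0.02 m/s); the robot touches nothing.
It fails at once if a free key is pressed right in (more than 6.5 mm) instead of tapped (value of joint any of key_a_cap, key_b_cap, key_d_cap above 0.0065 m).
It fails at once if a key is struck or pressed harder than 30 N (contact force between the fingers and key_a above 30 N or contact force between the fingers and key_b above 30 N or contact force between the fingers and key_c above 30 N or contact force between the fingers and key_d above 30 N).
It fails at once if a bystander is moved by more than 12 mm or lifted (distance of any of compass, ballast, bezel, vise from where it was at the start of the episode above 0.012 m).
It also fails if it takes over 51 s, if anything falls off the work surface, if the arm or the gripper's body presses on something with over 40 N, if the wrist force passes 120 N, or if a joint passes its speed limit or range.

## Working session

There is one attempt and no reset: what is moved stays moved. The work goes in short steps, Python scripts to look and compute and a shell command to move; the robot and the scene stay as the last step left them, time stands still between calls to the robot, and variables do not carry over. Pictures are saved under pics/ and viewed, and the job is handed in when it is done.

```bash
mkdir -p pics; ls; python3 - <<'E'
from plant import status, eyes
import cv2, json
s=status.read_state(); print(s)
for n in ("scene","side","wrist"):
    c=eyes.camera(n); cv2.imwrite(f"pics/{n}0.png",c["color"])
    import numpy as np
    np.savez(f"{n}0.npz",**c)
E
```

```text
pics
{'clock': 0.0, 'q': array([-1.37978141e+00,  4.87735467e-02,  9.75829214e-02,  1.62200881e+00,
        3.19958982e-05,  1.44302943e+00]), 'joint_velocities': array([-0.0005468 , -0.00079635, -0.00117673, -0.00298962, -0.00016759,
       -0.00186616]), 'tau': array([-5.41099380e-04, -3.38781846e+01,  3.20014751e+01,  2.00362725e-02,
       -1.94084346e-04,  5.17118892e-06]), 'ee_pos': array([ 164.43621162, -497.93339143,  230.09784086]), 'tool_rot': array([-0.69812754, -0.11307923,  0.69815865, -0.11138011]), 'force': array([-0.55389172,  0.03987826,  0.95644833]), 'torque': array([-0.03988076,  0.03775453,  0.00035865]), 'gripper_width': 85.28275556045395}
```

View pics/scene0.png

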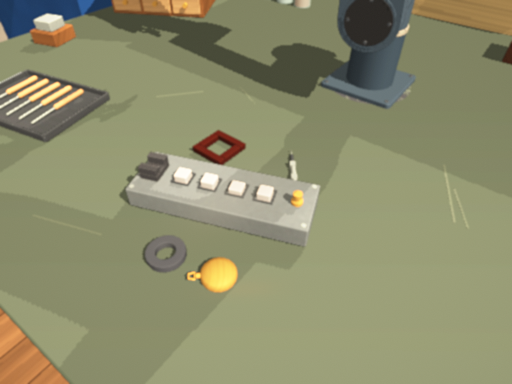

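View pics/side0.png

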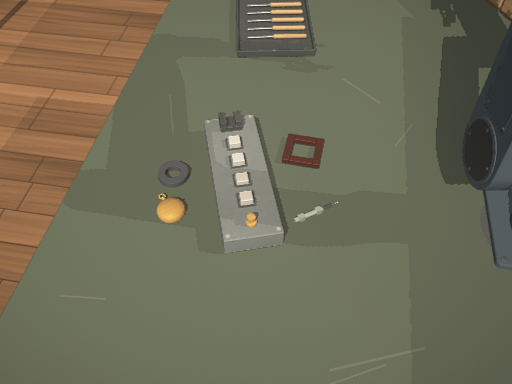

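View pics/wrist0.png

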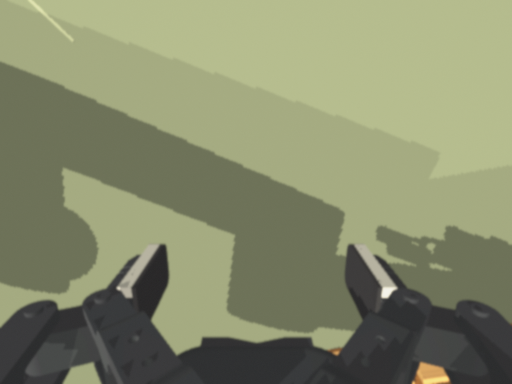

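The scene view has the dark block at about (152,167), the caps at (183,175), (209,181), (237,187) and (265,193), and the brass post at (298,198). The side view agrees: block (231,122), caps (235,142), (238,159), (242,179), (246,198), post (251,219). Next I'll locate the caps.

```bash
cat > h.py <<'E'
import numpy as np, cv2
def cast(c,uv,z):
    R,_=cv2.Rodrigues(c["rvec"]); t=np.ravel(c["tvec"]); K=c["intrinsics"]
    d=R.T@np.linalg.inv(K)@np.array([uv[0],uv[1],1.]); o=-R.T@t
    return o+d*(z-o[2])/d[2]
def proj(c,P): return cv2.projectPoints(np.float64(P).reshape(-1,3),c["rvec"],c["tvec"],c["intrinsics"],None)[0].reshape(-1,2)
E
python3 - <<'E'
from h import *
for n,box in (("scene",(120,140,330,220)),("side",(200,105,290,255))):
    c=dict(np.load(f"{n}0.npz")); im=c["color"]
    x0,y0,x1,y1=box; hsv=cv2.cvtColor(im,cv2.COLOR_BGR2HSV)
    m=np.zeros(im.shape[:2],np.uint8); 
    m[y0:y1,x0:x1]=cv2.inRange(im[y0:y1,x0:x1],(180,195,205),(255,255,255))
    k,l,st,ce=cv2.connectedComponentsWithStats(m)
    for i in range(1,k):
        if st[i,4]<30: continue
        u=ce[i]; d=c["depth"][l==i]
        R,_=cv2.Rodrigues(c["rvec"]);ys,xs=np.where(l==i); dd=c["depth"][ys,xs]
        P=(np.linalg.inv(c["intrinsics"])@np.stack([xs,ys,np.ones_like(xs)])*dd).T
        P=(P-np.ravel(c["tvec"]))@R
        print(n,u.round(1),st[i],cast(c,u,59).round(1),np.median(P,0).round(1),P[:,2].std().round(1))
    big=cv2.resize(im[y0:y1,x0:x1],None,fx=3.5,fy=3.5,interpolation=cv2.INTER_CUBIC); cv2.imwrite(f"pics/{n}_z.png",big)
    for nm,uv in (("block",(152,167) if n=="scene" else (231,122)),("post",(298,198) if n=="scene" else (251,219))):
        print(n,nm,cast(c,uv,60).round(0))
E
```

```text
scene [183.1 170.5] [168 159  32  25 362] [602.6 -85.2  59. ] [599.5 -89.1  49. ] 24.1
scene [293.4 170.1] [290 161   7  19  69] [485.1  68.2  59. ] [436.5  42.5   9.8] 1.0
scene [191.7 184.1] [157 168  62  31 671] [618.7 -49.   59. ] [616.3 -53.3  45. ] 34.8
scene [236.8 186.9] [229 180  17  15 180] [578.2  15.7  59. ] [573.9  11.9  54. ] 46.3
scene [265.  192.1] [257 185  17  16 210] [560.   60.7  59. ] [558.7  58.9  57.6] 4.1
scene [306.8 210.8] [291 192  26  28 202] [554.4 137.3  59. ] [545.1 131.4  44.3] 31.6
scene block [ 630. -135.   60.]
scene post [540. 112.  60.]
side [233.8 139.5] [228 135  12  10  88] [607.4 -84.5  59. ] [606.8 -83.2  60.1] 1.3
side [237.5 157. ] [232 153  12   9  94] [590.3 -37.5  59. ] [590.1 -36.9  59.9] 1.4
side [241.1 177.1] [236 172  12  11  95] [573.3  13.2  59. ] [574.1  10.6  55.8] 1.5
side [245.5 195.7] [240 191  13  11 109] [556.6  56.8  59. ] [556.7  57.4  59.8] 1.2
side block [ 623. -134.   60.]
side post [537. 108.  60.]
```

```bash
python3 - <<'E'
from h import *
from scipy.spatial.transform import Rotation as R
r=R.from_quat([-0.69812754, -0.11307923,  0.69815865, -0.11138011]); print(r.as_matrix().round(3))
E
```

```text
[[-0.     0.313 -0.95 ]
 [ 0.002 -0.95  -0.313]
 [-1.    -0.002 -0.   ]]
```

View pics/side_z.png

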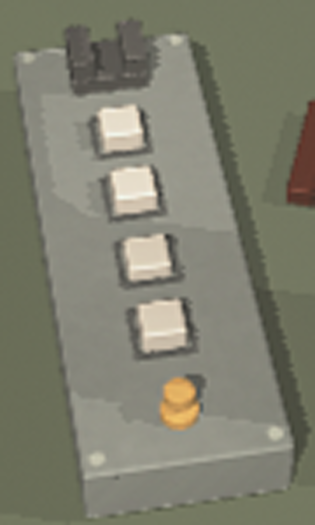

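```bash
python3 -m inch '[0,-0.0159,-0.0344,0,1, 0,-0.0159,-0.0344,0,1, 0,-0.0159,-0.0344,0,1, 0,-0.0159,-0.0344,0,1, 0,-0.0159,-0.0344,0,1, 0,-0.0159,-0.0344,0,1, 0,-0.0159,-0.0344,0,1, 0,-0.0159,-0.0344,0,1, 0,-0.0159,-0.0344,0,1, 0,-0.0159,-0.0344,0,1]'; python3 -c "
from plant import status; print(status.read_state()['q'])"
```

```text
clock: 0.98
ee_pos: [446.9, -234.5, 224.3]
tool_rot: [-0.697, -0.108, 0.701, -0.104]
force: [0.7, -0.4, 0.9]
gripper_width: -0.1
[-6.16672906e-01  1.95863175e-03  3.83834591e-02  1.61479167e+00
  8.06380364e-04  2.22422080e+00]
```

```bash
python3 -m inch '[0.01,-0.0154,-0.0332,0,1, 0.01,-0.0154,-0.0332,0,1, 0.01,-0.0154,-0.0332,0,1, 0.01,-0.0154,-0.0332,0,1, 0.01,-0.0154,-0.0332,0,1, 0.01,-0.0154,-0.0332,0,1, 0,0,0,-7,1, 0,0,0,-7,1, 0,0,0,-7,1, 0,0,0,-7,1]';  python3 -m inch '[0,0,0,-7,1, 0,0,0,-7,1, 0,0,0,-7,1, 0,0,0,-7,1, 0,0,0,-7,1, 0,0,0,-7,1, 0,0,0,-7,1, 0,0,0,-7,1, 0,0,0,-7,1, 0,0,0,0,1]'; python3 - <<'E'
from plant import status,eyes
from h import *
from scipy.spatial.transform import Rotation as R
s=status.read_state(); print(s['q'],s['ee_pos'],s['force']); M=R.from_quat(s['tool_rot']).as_matrix(); print(M.round(3))
print(M.T@(np.array([607,-84,80])-s['ee_pos']))
c=eyes.camera("side"); cv2.imwrite("pics/side1.png",c["color"])
c=eyes.camera("wrist"); cv2.imwrite("pics/wrist1.png",c["color"]); np.savez("wrist1.npz",pos=s['ee_pos'],M=M,**c)
E
```

```text
clock: 1.82
ee_pos: [619.7, -67.3, 152.3]
tool_rot: [-0.647, -0.282, 0.654, -0.273]
force: [-0.4, -0.2, 0.4]
gripper_width: -0.2
clock: 2.65
ee_pos: [616.2, -65.2, 143.7]
tool_rot: [0.399, 0.592, -0.404, 0.571]
force: [0.8, 0.3, -0.4]
gripper_width: 0.3
[-0.21604488  0.32689784  0.24381515  1.51769061  0.00476732  0.9923926 ] [616.19384131 -65.20501927 143.73821973] [ 0.7510564   0.2653962  -0.39420223]
[[-0.028  0.935  0.354]
 [ 0.011  0.355 -0.935]
 [-1.    -0.022 -0.02 ]]
[ 63.76033976 -13.82408266  15.6157768 ]
```

View pics/wrist1.png

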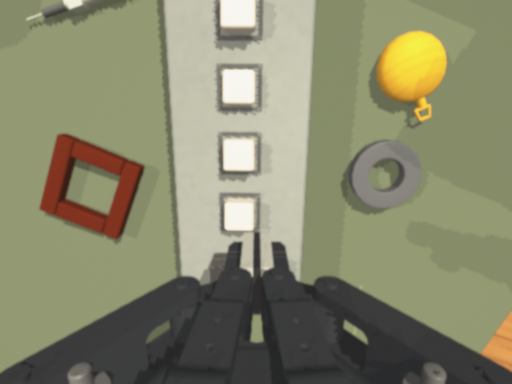

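View pics/side1.png

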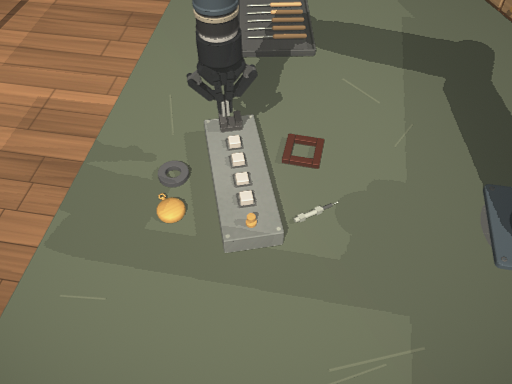

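The wrist view shows the caps at about (240,213), (239,155), (239,88) and (238,13), with the fingers shut. I'll use it to cross-check the positions.

```bash
python3 - <<'E'
from h import *
c=dict(np.load("wrist1.npz")); T=c["tool_from_camera"]; M=c["M"]
im=c["color"]; m=cv2.inRange(im,(215,225,235),(255,255,255)); m[:, :200]=0; m[:,280:]=0; m[232:]=0
k,l,st,ce=cv2.connectedComponentsWithStats(m)
for i in range(1,k):
    if st[i,4]<200: continue
    o=c["pos"]+M@T[:3,3]; d=M@T[:3,:3]@np.linalg.inv(c["intrinsics"])@np.r_[ce[i],1]
    ys,xs=np.where(l==i); dd=c["depth"][ys,xs]
    P=(np.linalg.inv(c["intrinsics"])@np.stack([xs,ys,np.ones_like(xs)])*dd).T@(M@T[:3,:3]).T+o
    print(ce[i].round(1),st[i],(o+d*(59-o[2])/d[2]).round(1),np.median(P,0).round(1))
E
```

```text
[237.6  12.2] [222   0  32  26 812] [555.2  53.4  59. ] [555.5  53.1  59.8]
[238.5  85.5] [224  70  30  32 954] [571.7   9.5  59. ] [571.4   9.5  55.9]
[238.3 154. ] [224 140  29  30 827] [588.5 -37.   59. ] [588.6 -36.8  59.8]
[239.1 215.7] [226 203  27  27 710] [606.  -83.8  59. ] [606.  -83.5  59.8]
```

```bash
cat > g.py <<'E'
import sys
from plant import status
from h import *
from scipy.spatial.transform import Rotation as R
s=status.read_state(); M=R.from_quat(s['tool_rot']).as_matrix()
K=[(606.3,-84),(589.5,-37.1),(572.8,9.9),(556,56.5)]
k=int(sys.argv[1])-1; z=float(sys.argv[2])
print('t',s['clock'],'pos',s['ee_pos'].round(2),'F',s['force'].round(2),'q6',s['q'][5].round(2),'vel',np.abs(s['joint_velocities']).max().round(3))
print('tool delta mm',(M.T@(np.array([*K[k],z])-s['ee_pos'])).round(1),'xdir',M[:,0].round(3))
E
python3 -m inch '[0,-0.005,0.005,0,1, 0.0,-0.005,0.005,0,1, 0.02,-0.005,0.005,0,1, 0.02,0,0,0,1, 0.01,0,0,0,1, 0.01,0,0,0,1, 0,0,0,0,1, 0,0,0,0,1]'; python3 g.py 1 70
```

```text
clock: 3.42
ee_pos: [604.9, -88.3, 83.1]
tool_rot: [0.404, 0.588, -0.409, 0.569]
force: [0.7, 0.0, 1.1]
gripper_width: -0.5
t 3.4167 pos [604.91 -88.35  83.11] F [0.69 0.04 1.06] q6 0.97 vel 0.025
tool delta mm [13.1  3.1 -3.4] xdir [-0.026  0.009 -1.   ]
```

```bash
python3 -m inch '[0.005,0.003,-0.003,0,1, 0.005,0,0,0,1, 0.003,0,0,0,1, 0,0,0,0,1, 0,0,0,0,1, 0,0,0,0,1]'; python3 g.py 1 59;python3 g.py 1 59
```

```text
clock: 3.92
ee_pos: [608.7, -83.8, 71.8]
tool_rot: [0.405, 0.586, -0.409, 0.571]
force: [0.1, -0.4, -0.4]
gripper_width: 0.0
t 3.9167 pos [608.67 -83.81  71.81] F [ 0.06 -0.42 -0.35] q6 0.98 vel 0.008
tool delta mm [12.9 -2.1 -0.4] xdir [-0.021  0.008 -1.   ]
t 3.9167 pos [608.67 -83.81  71.81] F [ 0.06 -0.42 -0.35] q6 0.98 vel 0.008
tool delta mm [12.9 -2.1 -0.4] xdir [-0.021  0.008 -1.   ]
```

```bash
python3 -m inch '[0.005,-0.002,0,0,1, 0.004,0,0,0,1, 0.0,0,0,0,1, 0,0,0,0,1]'; python3 g.py 1 59; python3 -m inch '[0.002,0,0,0,1, 0,0,0,0,1]'; python3 g.py 1 59;
```

```text
clock: 4.25
ee_pos: [607.1, -84.6, 63.0]
tool_rot: [0.405, 0.585, -0.408, 0.571]
force: [-0.6, -0.2, -0.2]
gripper_width: 0.0
t 4.25 pos [607.1  -84.62  62.98] F [-0.64 -0.21 -0.21] q6 0.98 vel 0.011
tool delta mm [ 4.  -0.5 -0.8] xdir [-0.019  0.007 -1.   ]
clock: 4.42
ee_pos: [606.8, -84.6, 60.6]
tool_rot: [0.405, 0.586, -0.409, 0.571]
force: [0.1, -0.3, -0.8]
gripper_width: -0.0
t 4.4167 pos [606.83 -84.63  60.63] F [ 0.08 -0.29 -0.76] q6 0.98 vel 0.006
tool delta mm [ 1.6 -0.3 -0.7] xdir [-0.02   0.007 -1.   ]
```

```bash
python3 -m inch '[0.0015,0,0,0,1, 0,0,0,0,1]'; python3 -m inch '[0.0015,0,0,0,1, 0,0,0,0,1]';  python3 g.py 1 59;
```

```text
clock: 4.58
ee_pos: [607.1, -84.7, 59.3]
tool_rot: [0.405, 0.585, -0.408, 0.571]
force: [-0.1, 0.4, 0.2]
gripper_width: 0.1
clock: 4.75
ee_pos: [607.3, -84.8, 58.6]
tool_rot: [0.405, 0.585, -0.408, 0.572]
force: [-1.6, 0.6, 2.9]
gripper_width: 0.1
t 4.75 pos [607.34 -84.78  58.57] F [-1.56  0.59  2.9 ] q6 0.98 vel 0.016
tool delta mm [-0.4 -0.7 -1.1] xdir [-0.018  0.007 -1.   ]
```

```bash
python3 -m inch '[0.0015,0,0,0,1, 0,0,0,0,1]'; python3 -m inch '[0.001,0,0,0,1, 0,0,0,0,1]';  python3 g.py 1 59;
```

```text
clock: 4.92
ee_pos: [607.5, -84.8, 58.0]
tool_rot: [0.405, 0.585, -0.408, 0.572]
force: [-1.3, 0.2, 2.5]
gripper_width: -0.0
clock: 5.08
ee_pos: [607.4, -84.8, 57.7]
tool_rot: [0.405, 0.585, -0.408, 0.572]
force: [-1.5, 0.4, 3.6]
gripper_width: 0.1
t 5.0833 pos [607.45 -84.81  57.73] F [-1.47  0.39  3.58] q6 0.98 vel 0.011
tool delta mm [-1.2 -0.8 -1.2] xdir [-0.017  0.007 -1.   ]
```

Key 1 gives (1.3 mm at about 3.6 N), so it's free. On to key 2.

```bash
python3 -m inch '[-0.006,0,0,0,1, -0.006,0,0,0,1, 0,-0.0,-0.0165,0,1, 0,0,-0.0165,0,1, 0,0,-0.016,0,1, 0,0,0,0,1, 0,0,0,0,1, 0,0,0,0,1]'; python3 g.py 2 61
```

```text
clock: 5.75
ee_pos: [588.8, -32.8, 70.0]
tool_rot: [0.405, 0.586, -0.408, 0.572]
force: [-0.0, -0.2, 0.3]
gripper_width: -0.0
t 5.75 pos [588.79 -32.75  69.98] F [-0.01 -0.21  0.32] q6 1.05 vel 0.016
tool delta mm [ 8.9 -0.7  4.5] xdir [-0.018  0.008 -1.   ]
```

```bash
python3 -m inch '[0.004,-0.001,0.004,0,1, 0.004,0,0,0,1, 0,0,0,0,1, 0,0,0,0,1]'; python3 g.py 2 59; python3 -m inch '[0.001,0,0,0,1, 0,0,0,0,1]'; python3 -m inch '[0.001,0,0,0,1, 0,0,0,0,1]';  python3 g.py 2 59;
```

```text
clock: 6.08
ee_pos: [589.0, -37.5, 60.5]
tool_rot: [0.404, 0.586, -0.408, 0.572]
force: [0.1, 0.2, 0.7]
gripper_width: -0.1
t 6.0833 pos [588.95 -37.54  60.47] F [0.1  0.15 0.7 ] q6 1.04 vel 0.011
tool delta mm [ 1.5  0.7 -0.2] xdir [-0.019  0.007 -1.   ]
clock: 6.25
ee_pos: [589.0, -38.0, 59.1]
tool_rot: [0.405, 0.586, -0.408, 0.571]
force: [0.1, 2.1, 1.4]
gripper_width: 0.0
clock: 6.42
ee_pos: [589.1, -38.0, 58.8]
tool_rot: [0.405, 0.586, -0.408, 0.571]
force: [-1.0, 0.5, 2.7]
gripper_width: 0.4
t 6.4167 pos [589.07 -38.01  58.76] F [-1.    0.48  2.66] q6 1.04 vel 0.015
tool delta mm [-0.2  0.7 -0.7] xdir [-0.019  0.009 -1.   ]
```

```bash
python3 -m inch '[0.0015,0,0,0,1, 0,0,0,0,1]'; python3 -m inch '[0.0015,0,0,0,1, 0,0,0,0,1]';  python3 g.py 2 59;
```

```text
clock: 6.58
ee_pos: [589.2, -38.0, 58.1]
tool_rot: [0.405, 0.585, -0.408, 0.571]
force: [-1.1, 0.3, 3.0]
gripper_width: -0.1
clock: 6.75
ee_pos: [589.2, -38.1, 57.3]
tool_rot: [0.405, 0.585, -0.408, 0.572]
force: [-0.5, 0.7, 3.4]
gripper_width: -0.0
t 6.75 pos [589.24 -38.1   57.3 ] F [-0.51  0.75  3.36] q6 1.04 vel 0.014
tool delta mm [-1.7  0.6 -0.9] xdir [-0.018  0.008 -1.   ]
```

Key 2 gives in the same way, so it's free. On to key 3.

```bash
python3 -m inch '[-0.006,0,0,0,1, -0.006,0,0,0,1, 0,0.0,-0.015,0,1, 0,0,-0.015,0,1, 0,0,-0.015,0,1, 0,0,0,0,1, 0,0,0,0,1, 0,0,0,0,1]'; python3 g.py 3 59
```

```text
clock: 7.42
ee_pos: [572.5, 8.9, 69.7]
tool_rot: [0.405, 0.585, -0.408, 0.572]
force: [0.1, -0.5, -0.4]
gripper_width: -0.0
t 7.4167 pos [572.48   8.92  69.71] F [ 0.12 -0.53 -0.4 ] q6 1.12 vel 0.012
tool delta mm [10.7  0.8 -0.7] xdir [-0.018  0.008 -1.   ]
```

```bash
python3 -m inch '[0.005,0.001,-0.001,0,1, 0.004,0,0,0,1, 0,0,0,0,1, 0,0,0,0,1]'; python3 -m inch '[0.002,0,0,0,1, 0,0,0,0,1]'; python3 -m inch '[0.0015,0,0,0,1, 0,0,0,0,1]';  python3 g.py 3 59;
```

```text
clock: 7.75
ee_pos: [572.9, 9.8, 59.1]
tool_rot: [0.405, 0.585, -0.408, 0.572]
force: [-0.3, 0.1, -0.1]
gripper_width: -0.3
clock: 7.92
ee_pos: [572.7, 9.1, 56.3]
tool_rot: [0.405, 0.585, -0.409, 0.571]
force: [0.2, -0.2, -0.4]
gripper_width: -0.1
clock: 8.08
ee_pos: [573.2, 8.8, 55.4]
tool_rot: [0.405, 0.585, -0.409, 0.571]
force: [-0.7, -0.1, 0.1]
gripper_width: -0.5
t 8.0833 pos [573.18   8.82  55.4 ] F [-0.72 -0.07  0.05] q6 1.12 vel 0.006
tool delta mm [-3.6 -0.  -1.2] xdir [-0.018  0.007 -1.   ]
```

```bash
python3 -m inch '[0.001,0,0,0,1, 0,0,0,0,1]'; python3 -m inch '[0.001,0,0,0,1, 0,0,0,0,1]'; python3 g.py 3 59
```

```text
clock: 8.25
ee_pos: [573.6, 8.7, 55.4]
tool_rot: [0.406, 0.585, -0.409, 0.572]
force: [-0.9, -0.1, -0.6]
gripper_width: 0.3
clock: 8.42
ee_pos: [573.9, 8.6, 55.3]
tool_rot: [0.406, 0.584, -0.408, 0.572]
force: [-0.3, -0.7, 0.4]
gripper_width: 0.1
t 8.4167 pos [573.91   8.61  55.33] F [-0.29 -0.7   0.4 ] q6 1.12 vel 0.005
tool delta mm [-3.6 -0.7 -1.6] xdir [-0.016  0.007 -1.   ]
```

```bash
python3 -m inch '[0.002,0,0.0,0,1, 0,0,0,0,1]'; python3 -m inch '[0.002,-0.001,0,0,1, 0.001,0,0,0,1]'; python3 g.py 3 59
```

```text
clock: 8.58
ee_pos: [574.0, 8.6, 54.7]
tool_rot: [0.406, 0.584, -0.408, 0.572]
force: [-2.2, 1.0, 5.5]
gripper_width: 0.3
clock: 8.75
ee_pos: [574.1, 8.6, 54.0]
tool_rot: [0.407, 0.583, -0.407, 0.573]
force: [-4.0, 0.0, 7.0]
gripper_width: 0.2
t 8.75 pos [574.09   8.59  53.99] F [-3.98  0.01  6.99] q6 1.12 vel 0.004
tool delta mm [-5.  -0.8 -1.7] xdir [-0.012  0.007 -1.   ]
```

Key 3 sits at 55 mm and held to about 6 N, so it's the latched one. I'll lift off and tap key 4.

```bash
python3 -m inch '[-0.008,0,0,0,1, -0.008,0,0,0,1, 0,-0.001,-0.015,0,1, 0,0,-0.015,0,1, 0,0,-0.016,0,1, 0,0,0,0,1, 0,0,0,0,1, 0,0,0,0,1]'; python3 g.py 4 59
```

```text
clock: 9.42
ee_pos: [556.2, 55.4, 70.6]
tool_rot: [0.407, 0.583, -0.407, 0.573]
force: [0.4, 0.0, 0.4]
gripper_width: -0.1
t 9.4167 pos [556.17  55.35  70.64] F [0.43 0.01 0.38] q6 1.2 vel 0.01
tool delta mm [11.7  0.3 -1. ] xdir [-0.013  0.008 -1.   ]
```

```bash
python3 -m inch '[0.005,0.0,-0.001,0,1, 0.004,0,0,0,1, 0,0,0,0,1, 0,0,0,0,1]'; python3 -m inch '[0.0015,0,0,0,1, 0,0,0,0,1]'; python3 -m inch '[0.001,0,0,0,1, 0,0,0,0,1]';  python3 g.py 4 59;
```

```text
clock: 9.75
ee_pos: [555.6, 55.3, 59.9]
tool_rot: [0.407, 0.583, -0.408, 0.572]
force: [0.4, 1.1, 0.4]
gripper_width: 0.1
clock: 9.92
ee_pos: [555.7, 55.1, 58.3]
tool_rot: [0.407, 0.583, -0.408, 0.572]
force: [-0.9, 1.6, 2.2]
gripper_width: -0.1
clock: 10.08
ee_pos: [555.7, 55.2, 58.1]
tool_rot: [0.408, 0.583, -0.408, 0.572]
force: [-1.9, 1.2, 2.7]
gripper_width: 0.1
t 10.0833 pos [555.73  55.15  58.12] F [-1.93  1.18  2.74] q6 1.2 vel 0.014
tool delta mm [-0.9  0.7 -1.2] xdir [-0.014  0.009 -1.   ]
```

```bash
python3 -m inch '[0.0015,0,0,0,1, 0,0,0,0,1]'; python3 -m inch '[0.001,0,0,0,1, 0,0,0,0,1]'; python3 g.py 4 59; python3 -m inch '[-0.006,0,0,0,1, -0.006,0,0,0,1, 0,0,0.0155,0,1, 0,0,0.0155,0,1, 0,0,0.0155,0,1, 0,0,0,0,1, 0,0,0,0,1, 0,0,0,0,1]'; python3 g.py 3 55
```

```text
clock: 10.25
ee_pos: [555.8, 55.1, 57.5]
tool_rot: [0.408, 0.583, -0.408, 0.572]
force: [-2.5, 0.5, 2.9]
gripper_width: 0.0
clock: 10.42
ee_pos: [555.9, 55.1, 57.1]
tool_rot: [0.408, 0.583, -0.408, 0.572]
force: [-1.8, 0.2, 3.8]
gripper_width: -0.2
t 10.4167 pos [555.92  55.12  57.09] F [-1.84  0.18  3.84] q6 1.2 vel 0.012
tool delta mm [-1.9  0.5 -1.3] xdir [-0.013  0.009 -1.   ]
clock: 11.08
ee_pos: [573.4, 9.4, 69.5]
tool_rot: [0.408, 0.582, -0.408, 0.573]
force: [0.1, 1.1, 0.5]
gripper_width: -0.6
t 11.0833 pos [573.45   9.44  69.52] F [0.06 1.09 0.53] q6 1.13 vel 0.009
tool delta mm [14.5 -0.3 -0.5] xdir [-0.011  0.007 -1.   ]
```

Key 4 is free too. Now I'll press key 3 right in, to beyond 7 mm (z below 52).

```bash
python3 -m inch '[0.006,0.0,0,0,1, 0.006,0,0,0,1, 0,0,0,0,1, 0,0,0,0,1]'; python3 -m inch '[0.002,0,0,0,1, 0.002,0,0,0,1, 0.002,0,0,0,1]'; python3 -m inch '[0.003,0,0,0,1, 0.003,0,0,0,1]';  python3 g.py 3 55
```

```text
clock: 11.42
ee_pos: [572.3, 11.6, 55.9]
tool_rot: [0.407, 0.583, -0.407, 0.573]
force: [0.5, -1.0, 0.6]
gripper_width: -0.0
clock: 11.67
ee_pos: [572.3, 11.9, 53.0]
tool_rot: [0.406, 0.583, -0.407, 0.574]
force: [-3.9, -0.5, 8.7]
gripper_width: -0.2
clock: 11.83
ee_pos: [572.3, 11.8, 51.1]
tool_rot: [0.406, 0.582, -0.407, 0.575]
force: [-3.5, -1.2, 9.5]
gripper_width: -0.1
t 11.8333 pos [572.3   11.84  51.14] F [-3.51 -1.16  9.48] q6 1.13 vel 0.03
tool delta mm [-3.9 -0.2  2. ] xdir [-0.009  0.004 -1.   ]
```

```bash
python3 -m inch '[0.003,0,0,0,1, 0.003,0,0,0,1]'; python3 -m inch '[0.003,0,0,0,1, 0.002,0,0,0,1]';  python3 g.py 3 55
```

```text
clock: 12.0
ee_pos: [572.3, 11.8, 50.0]
tool_rot: [0.406, 0.581, -0.407, 0.576]
force: [-4.7, 0.1, 13.5]
gripper_width: -0.2
clock: 12.17
ee_pos: [572.3, 11.8, 50.7]
tool_rot: [0.406, 0.58, -0.407, 0.577]
force: [-4.5, -1.0, 9.6]
gripper_width: -0.0
t 12.1667 pos [572.31  11.84  50.73] F [-4.49 -1.04  9.63] q6 1.13 vel 0.019
tool delta mm [-4.3 -0.2  2. ] xdir [-0.005  0.001 -1.   ]
```

```bash
python3 -m inch '[-0.005,0,0,0,1, -0.01,0,0,0,1, -0.02,0,0,0,1, -0.03,0,0,0,1, -0.03,0,0,0,1, -0.03,0,0.02,0,1, 0,0,0.03,0,1, 0,0,0.03,0,1, 0,0,0,0,1, 0,0,0,0,1]'; python3 - <<'E'
from plant import status,eyes
from h import *
from scipy.spatial.transform import Rotation as R
s=status.read_state(); M=R.from_quat(s['tool_rot']).as_matrix(); print(s['ee_pos'],s['force'],s['joint_velocities'].round(3))
c=eyes.camera("wrist"); cv2.imwrite("pics/wrist2.png",c["color"]); T=c["tool_from_camera"]
sd=eyes.camera("side"); cv2.imwrite("pics/side2.png",sd["color"])
im=c["color"]; m=cv2.inRange(im,(215,225,235),(255,255,255))
k,l,st,ce=cv2.connectedComponentsWithStats(m)
o=s["ee_pos"]+M@T[:3,3]
for i in range(1,k):
    if st[i,4]<200: continue
    ys,xs=np.where(l==i); dd=c["depth"][ys,xs]
    P=(np.linalg.inv(c["intrinsics"])@np.stack([xs,ys,np.ones_like(xs)])*dd).T@(M@T[:3,:3]).T+o
    print(ce[i].round(1),st[i],np.median(P,0).round(1))
a=dict(np.load("side0.npz"))["color"]; d=cv2.absdiff(a,sd["color"]).max(2)
for n,(x,y) in dict(compass=(171,210),ring=(174,174),bezel=(303,151),vise=(316,211)).items():
    print(n,(d[y-20:y+20,x-22:x+22]>40).sum())
E
```

```text
clock: 13.0
ee_pos: [601.2, -63.2, 186.4]
tool_rot: [0.405, 0.58, -0.404, 0.58]
force: [0.2, -0.3, 0.1]
gripper_width: -0.1
[601.24667035 -63.15932609 186.44169898] [ 0.21428987 -0.26577488  0.10216219] [-0.041  0.02   0.035 -0.019 -0.034 -0.012]
[125.8  10.1] [ 99   0  59  25 395] [433.7  40.1  11.4]
[253.6  28.7] [240  14  28  31 839] [554.3  56.5  59.7]
[253.5  94. ] [241  81  26  27 698] [571.5   9.7  59.6]
[253.4 152. ] [241 140  25  25 599] [588.4 -36.7  59.7]
[253. 204.] [242 193  23  23 525] [605.1 -83.4  59.6]
compass 2
ring 0
bezel 0
vise 0
```

View pics/wrist2.png

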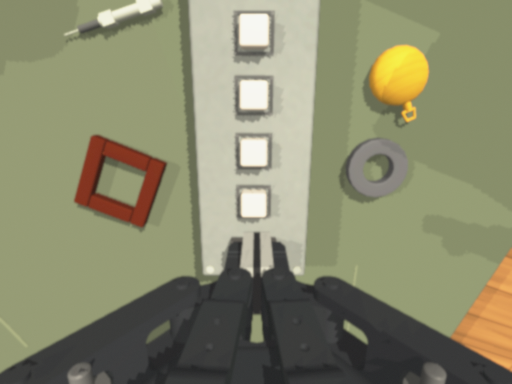

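```bash
python3 -m inch '[0,0,0,0,1, 0,0,0,0,1, 0,0,0,0,1]'; python3 -c "
from plant import manip; print(manip.hand_in())"
```

```text
clock: 13.35
ee_pos: [599.1, -59.7, 184.4]
tool_rot: [0.403, 0.583, -0.404, 0.579]
force: [-0.5, 0.1, -0.4]
gripper_width: 0.0
the job is handed in; nothing more can be done
None
```

The latched key, third from the iron block, has been released, and the job is handed in at 13.35 s of the 51 s allowed.

**Taps:** I tapped the four keys in order from the block with the shut fingertips. Keys 1, 2 and 4 gave about 1–2 mm at 3–4 N, so they are free. Key 3 stood 4 mm low and held until about 6 N. At its tap it went in only about 1 mm further, short of releasing the latch.

**Release:** After the fourth tap I pressed key 3 to its stop (z about 50 mm, up to 13.5 N measured) and lifted away.

**Last checks:**
- **Keys:** Wrist-camera depth put all four caps at 59.6–59.7 mm, so all are up. Key 3 read 55.9 mm before.
- **Bystanders:** Comparing side-camera pictures from before and after showed no shift of the compass, lead ring, rosewood frame or pin vise.
- **Arm:** It stood clear at z about 184 mm with no contact force beyond noise.

None of the final checks failed or disagreed. During key 3's tap, the first two 1 mm steps registered no clear force, so I used 2 mm steps to feel it. The hand-in gave no verdict.

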